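Crack open a sample chamber with a wedge

TASK

Open the sample chamber a crack: take the two weights off its lid and stack them squarely on the third weight plate where it stands on the bench, setting them down rather than dropping them. Then lay the wedge flat on the chamber's ledge and push it, thin end first, under the lug of the lid until the lug just lifts off, about three millimetres, no more than five, with the far side of the lid still seated. Finish with the wedge still gripped and holding the lid up (do not let go of it), and leave the other things on the bench where they are.

Things in the scene. Friction and masses are not known exactly. Their poses are not given: they have to be found in the camera images.
- chamber: round stainless pot fixed to the bench, 120 mm across, flat rim 45 mm high, foot flange 136 mm across. Origin: centre of its underside; z up. Along its -x a flat ledge sticks out (see ledge_end). On its +x side a bent gas pipe with a brass fitting reaches x = +120 mm, 90 mm high; two pins reach 90 mm from the axis, 57 degrees to either side of +x
- lid: round stainless lid, 120 mm across, 9 mm thick, about 0.9 kg, loose on the rim; a 5 mm deep spigot under it sits in the pot's bore with about 1.5 mm play all round: it tilts but cannot slide off. Origin: centre of its underside, 45 mm above the bench when shut; axes as the chamber's. Along its -x a flat lug sticks out (see lid_lug). Raised by the lug, it pivots on the far side of the rim
- lid_lug (a point): middle of the lower edge of the lug's end, at x = -105 mm from the lid's centre; 45 mm above the bench when the lid is shut. The lug is 36 mm wide and 9 mm thick, flush with the lid, and overhangs the ledge with a 7 mm gap
- lid_far (a point): point of the lid's lower edge opposite the lug (lid x = +60 mm); stays at 45 mm while that side is seated
- ledge_end (a point): middle of the top edge of the ledge's outer end (chamber x = -140 mm, 38 mm above the bench). The ledge is 36 mm wide (y) and flat, its top 7 mm below the rim, and runs from here in to the pot's wall at x = -60 mm
- weight_low: flat dark steel weight plate 80 x 50 x 15 mm (x, y, z), 0.46 kg, lying on the lid. Origin: centre of its underside
- weight_top: the same kind of plate, lying somewhat crooked on weight_low (its underside 69 mm above the bench). Origin: centre of its underside
- weight_base: the same kind of plate, lying alone on the bench; the other two go squarely on it, in either order. Origin: centre of its underside
- wedge: white nylon wedge 110 mm long (x), 22 mm wide (y), lying flat on the bench. Origin: centre of its underside. Its thin end is at x = +55 mm, 3 mm high; from there its top climbs 1 in 4 to 21 mm at x = -17 mm; behind that a grip block 38 mm long and 26 mm high runs to x = -55 mm
- wedge_toe (a point): middle of the lower edge of the wedge's thin end (wedge x = +55 mm). With the wedge flat on the ledge, it first touches the lug when this is 16 mm past the lug's end; each further 4 mm raise the lug by about 1 mm, less up to 5 mm of push that goes into the lid's play and the give of the parts. Pushing takes up to about 12 N
- crucible: bystander: small white ceramic cup, 48 mm across, 45 mm high. Origin: centre of its underside
- boat: bystander: white ceramic boat 90 x 20 x 13 mm. Origin: centre of its underside
- union: bystander: brass pipe fitting standing upright, 26 mm across, 44 mm high. Origin: centre of its underside
- grease_jar: bystander: white jar with a metal cap, 52 mm across, 45 mm high. Origin: centre of its underside
- spanner: bystander: steel spanner 170 mm long, lying along its x
- tongs: bystander: steel crucible tongs, 233 mm long, 67 mm wide, 9 mm high, lying along their x. Origin: their rivet
Mind the look-alikes: they are no part of the job. Leave any brown or green look-alike of the weight_low alone. What is shaped like the wedge but brown is not meant.

How it is judged:
By the outcome, as a careful person would: the job done as asked, in the order asked, and still so for the second after the job is handed in, while the arm keeps its last pose, push and grip.
It also fails if it takes over 72 s, if anything falls off the work surface, if the arm or the gripper's body presses on something with over 40 N, if the wrist force passes 120 N, or if a joint passes its speed limit or range.

ROBOT

A 7-joint arm with a two-finger parallel gripper is mounted at the origin on the work surface. World frame = base frame: x ahead of the robot, y to its left, z up, the work surface at z = 0. Lengths are in m, angles in rad, forces in N, time in s.
With the tool pointing down it reaches from about 0.4 to 0.85 m from the base axis. Payload 6.9 kg.
Tool frame: the origin (TCP) lies midway between the tips of the shut fingers; the grasp point (between the pads) lies 19 mm behind it; z points along the fingers, x is the direction in which the jaws open and shut, and the axes are right-handed (so a half turn about z gives the same grasp; the last joint's range is limited). The gripper opens to 85 mm and grips with 20 to 120 N. Pads are 22 mm wide; open, the fingers measure 114 mm over their backs; the gripper's body (76 mm by 85 mm) begins 54 mm behind the grasp point. The pads swing forward as they close: fully open they stand 13 mm farther back than shut.
Start: joints at [1.208, 0.507, -0.238, 1.5, 0.126, 1.149, -0.155], TCP at [0.282, -0.558, 0.231] pointing down, gripper open.
Joint ranges: [-3.08, 3.08], [-0.24, 2.05], [-1.43, 1.35], [0, 2.5], [-1.52, 4.66], [0.17, 1.96], [-2.89, 2.89]. Speed limits (rad/s): [2.39, 2.39, 3.14, 3.14, 3.14, 3.14, 3.14].

INTERFACE

Orientations are given as a unit quaternion [w, x, y, z].
In Python, from rig import status, viewer, manip gives the robot as it stands. The module is installed in compiled form; this text tells all that it offers.
- The arm moves only by the tool jog_arm, never from a script. Its argument "increments" is a list of rows, each an object of numbers: "x", "y", "z": the shift along the world's x, y, z in m; "turn": the turn about the world's z in rad. In form: [{"x": .., "y": .., "z": .., "turn": ..}, ...]. A call has exactly 5 rows; each row is the pose to reach, as a shift and turn from the pose commanded when the call began; what a row does not reach only later rows make up. A row lasts 1/8 s, in which the tool goes at most 62.5 mm and 10.7 degrees, less where a joint would pass 70% of its speed; a pose out of reach is approached as far as the arm can. A call with a gripper value outside its range is refused whole. "fingers" is the finger opening in m, from 0 to 0.0854, set as the call begins (left out, the last holds). The fingers move at their own pace and stop on an object; "newtons" is the grip in N (left out, the last holds). Time passes only in rows, so rows that repeat a pose let the fingers close, or fill a call up. It gives the time, the measured TCP pose, the force and the opening at its end, in the units of the state.
- status.get_state(): the state, without advancing time (a new reading comes with each control period).
- viewer.camera(name): name is "scene" or "top" or "wrist"; returns (picture, depth): 384x512x3 uint8, red, green, blue; 384x512 float32, m along the optical axis (not along the pixel's ray), 0 where there is no reading.
- viewer.get_calibration(name): a dict with "intrinsics" (3x3 intrinsics, pixels), "view" (4x4, takes a point from world to camera coordinates). Camera axes: x right, y up, looking along -z (the intrinsics and any distortion apply to the point x, -y, -z); pixel columns grow to the right and rows downward; lengths in m; the calibration is good to about 2 mm. A picture is of the moment at which its call begins: read the wrist's pose just before it. get_calibration takes no time and is no camera call; for the wrist camera it gives the pose at the moment of the call.
- manip.close_job(): hands the job in, once; it reports no verdict.
The state is a dict: "clock": time; "joints": joint angles; "dq": joint speeds; "joint_efforts": joint torques, N m; "tcp_pos": TCP position; "tool_rot": TCP orientation; "contact_force": force on the tool from outside, world axes, zero at the start; "ft_torque": the same for the moment, N m; "width": finger opening in m.
Only numpy, scipy, OpenCV 4.12 (cv2) and the standard library are available. Lean on these libraries where they do the work, as an engineer would, in place of code of your own. Each camera call takes 0.05 s, during which the arm holds its last target. There are 200 camera calls.

## Working session

There is one attempt and no reset: what is moved stays moved. The work goes in short steps, Python scripts to look and compute and a tool call to move; the robot and the scene stay as the last step left them, time stands still between calls to the robot, and variables do not carry over. Pictures are saved under pics/ and viewed, about 8 in all and at most 12, crops included, and the job is handed in when it is done.

Besides the shell and the picture viewer there is one more tool, called after "Request:" as name(argument=value, ...), one argument or row to a line, values as JSON. jog_arm: Moves the arm, as the interface text tells. Its arguments: {"type":"object","properties":{"increments":{"type":"array"},"fingers":{"type":"number"},"newtons":{"type":"number"}},"required":["increments"]}

```bash
mkdir -p pics
cat > h.py <<'E'
import numpy as np, cv2
from rig import status, viewer, manip
def grab(n):
    c=viewer.get_calibration(n); p,d=viewer.camera(n); return p,d,np.array(c["intrinsics"]),np.array(c["view"]),c
def pts(d,K,V):
    v,u=np.mgrid[:d.shape[0],:d.shape[1]]
    P=np.stack([(u-K[0,2])/K[0,0]*d,-(v-K[1,2])/K[1,1]*d,-d],-1)
    return (P-V[:3,3])@V[:3,:3]
def plane(uv,z,K,V):
    uv=np.atleast_2d(uv).astype(float)
    r=np.stack([(uv[:,0]-K[0,2])/K[0,0],-(uv[:,1]-K[1,2])/K[1,1],-np.ones(len(uv))],-1)@V[:3,:3]
    o=-V[:3,:3].T@V[:3,3]
    return o+r*((z-o[2])/r[:,2])[:,None]
def save(n,p): cv2.imwrite("pics/"+n,p[...,::-1])
E
python3 - <<'E'
from h import *
s=status.get_state(); print(s)
for n in("top","scene"):
    p,d,K,V,c=grab(n); save(n+".png",p); np.savez(n+".npz",p=p,d=d,K=K,V=V); print(n,K,V,[k for k in c])
E
```

```text
{'clock': 0.0, 'joints': array([ 1.20849349,  0.50833615, -0.23753607,  1.5011655 ,  0.12569482,
        1.14889032, -0.15481562]), 'dq': array([-0.00134351,  0.0009467 , -0.00012177, -0.00148958, -0.00172317,
        0.00017151,  0.00042388]), 'joint_efforts': array([-1.98217945e-04, -6.20601225e+01, -2.18646012e+00, -2.49655062e+01,
        1.28853330e-02,  1.18152844e-02, -1.43479519e-05]), 'tcp_pos': array([ 0.28153317, -0.55742094,  0.23041984]), 'tool_rot': array([-4.63109764e-04,  8.51744334e-01, -5.23956840e-01, -7.77287613e-04]), 'contact_force': array([-0.00535876, -0.11556291, -0.00117991]), 'ft_torque': array([ 0.01461549,  0.01621012, -0.0204447 ]), 'width': 0.08531730016668716}
top [[409.32345931   0.         260.61728947]
 [  0.         409.32345931 192.17827436]
 [  0.           0.           1.        ]] [[-0.00480073 -0.99995696  0.00793882 -0.01192812]
 [ 0.99431224 -0.00392865  0.10643187 -0.52713606]
 [-0.1063961   0.00840461  0.9942883  -1.49365326]
 [ 0.          0.          0.          1.        ]] ['intrinsics', 'view']
scene [[459.2108682    0.         258.24495537]
 [  0.         459.2108682  195.40940466]
 [  0.           0.           1.        ]] [[ 0.38544719  0.92272246 -0.00370342 -0.18721484]
 [-0.77490505  0.32587344  0.54159825  0.34607162]
 [ 0.50095172 -0.20588773  0.8406293  -1.60351574]
 [ 0.          0.          0.          1.        ]] ['intrinsics', 'view']
```

View pics/top.png

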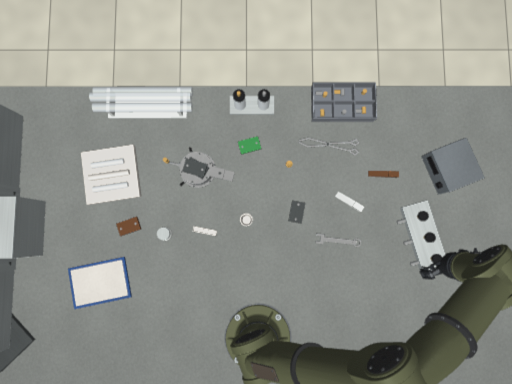

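View pics/scene.png

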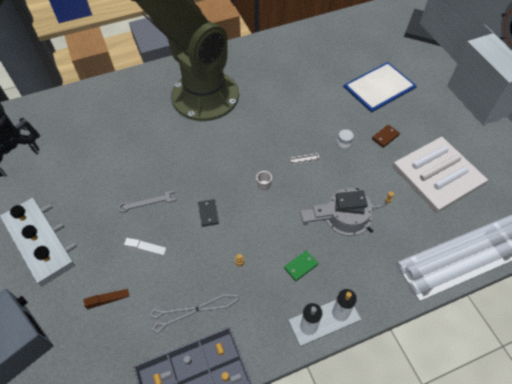

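Top view: the chamber is at (197,167) with its ledge toward (233,176). The candidates for the weight plate are dark grey (297,211), green (249,145) and brown (128,226); the dark steel one fits. For the wedge they are white (349,202) and brown (383,174); white nylon fits. The white boat at (204,231) is a bystander. I'll confirm these in one crop and measure.

Run:
```python
from h import *
z=np.load("top.npz"); p,d,K,V=[z[k] for k in "pdKV"]
P=pts(d,K,V)
crop=lambda a,b,c,e,s:cv2.resize(p[b:e,a:c],None,fx=s,fy=s,interpolation=cv2.INTER_CUBIC)
a=crop(150,140,250,200,8)
b=crop(280,185,380,245,8)
save("crop1.png",cv2.resize(np.vstack([a,b]),(500,600),interpolation=cv2.INTER_AREA))
print("bench z",np.median(P[240:260,240:300,2]))
def comp(m,name,win,h):
    x0,y0,x1,y1=win; w=np.zeros_like(m,np.uint8); w[y0:y1,x0:x1]=m[y0:y1,x0:x1]
    n,l,st,ce=cv2.connectedComponentsWithStats(w)
    i=1+np.argmax(st[1:,4]); vv,uu=np.nonzero(l==i)
    W=plane(np.c_[uu,vv],h,K,V)[:,:2]
    r=cv2.minAreaRect(W.astype(np.float32)*1000)
    print(name,st[i,4],ce[i],r, "z",np.round(np.percentile(P[vv,uu,2],[5,50,95]),4))
    return uu,vv,W
g=p.astype(int).sum(2)/3
comp(g<75,"base",(280,190,315,230),.015)
comp(g<75,"top",(175,148,220,186),.084)
uu,vv,W=comp(g>170,"wedge",(325,185,375,220),.015)
c=W.mean(0); ax=np.linalg.svd(W-c,full_matrices=0)[2][0]; t=(W-c)@ax
print(ax,"ang",np.arctan2(ax[1],ax[0]))
for lo in np.arange(-.06,.06,.01):
    k=(t>=lo)&(t<lo+.01)
    if k.any(): print(round(lo,2),k.sum(),P[vv[k],uu[k],2].mean().round(4),g[vv[k],uu[k]].mean().round())
# lid
m=(P[...,2]>.03)&(P[...,2]<.062); w=np.zeros_like(m); w[140:200,150:250]=m[140:200,150:250]
print(w.sum())
```

```text
bench z 0.0002641488554291084Traceback (most recent call last):
  File "<stdin>", line 18, in <module>
  File "<stdin>", line 12, in comp
    return _wrapfunc(a, 'argmax', axis=axis, out=out, **kwds)
    return bound(*args, **kwds)
ValueError: attempt to get argmax of an empty sequence
```

View pics/crop1.png

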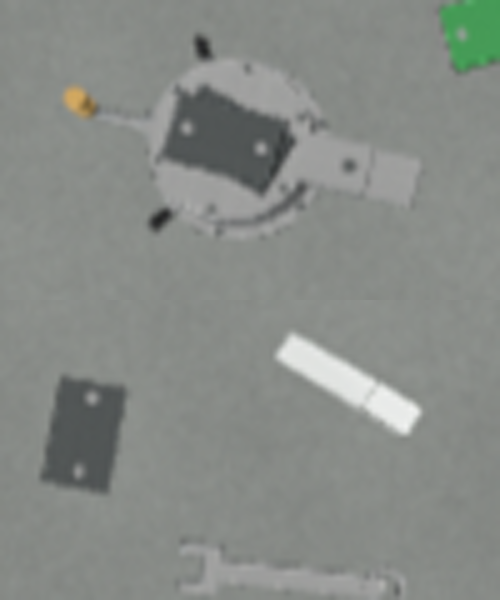

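The crop confirms them: two dark plates on the lid (the upper one crooked), lug and ledge pointing right, a dark plate at lower left, and the white wedge with its block at the right end and thin end at the upper left.

```bash
cat > m.py <<'E'
from h import *
z=np.load("top.npz"); p,d,K,V=[z[k] for k in "pdKV"]
P=pts(d,K,V)
def comp(m,name,win,h):
    x0,y0,x1,y1=win; w=np.zeros(m.shape,np.uint8); w[y0:y1,x0:x1]=m[y0:y1,x0:x1]
    n,l,st,ce=cv2.connectedComponentsWithStats(w)
    i=1+np.argmax(st[1:,4]); vv,uu=np.nonzero(l==i)
    W=plane(np.c_[uu,vv],h,K,V)[:,:2]
    r=cv2.minAreaRect(W.astype(np.float32)*1000)
    print(name,st[i,4],ce[i].round(1),"mean",W.mean(0).round(4),r, "z",np.round(np.percentile(P[vv,uu,2],[5,50,95]),4))
    return uu,vv,W
g=p.astype(int).sum(2)/3
comp(g<105,"base",(280,190,315,230),.015)
comp(g<105,"top",(178,150,220,186),.084)
uu,vv,W=comp(g>175,"wedge",(325,185,375,220),.015)
c=W.mean(0); ax=np.linalg.svd(W-c,full_matrices=0)[2][0]; t=(W-c)@ax
print(ax,"ang",np.arctan2(ax[1],ax[0]))
for lo in np.arange(-.06,.06,.01):
    k=(t>=lo)&(t<lo+.01)
    if k.any(): print(round(lo,2),k.sum(),P[vv[k],uu[k],2].mean().round(4))
# lid top, height band
zz=P[...,2]; w=np.zeros(zz.shape,bool); w[140:200,150:250]=1
k=w&(abs(zz-.054)<.003); X=P[k][:,:2]; print("lid px",k.sum())
k2=w&(abs(zz-.038)<.003); Y=P[k2][:,:2]; print("ledge px",k2.sum(),Y.mean(0))
(cx,cy),r=cv2.minEnclosingCircle(X.astype(np.float32)); print(cx,cy,r)
np.savez("lid.npz",X=X,Y=Y)
b=(p[...,0].astype(int)-p[...,2]>60)&w; print("brass",P[b].mean(0),b.sum())
# grid of heights along
print((zz[150:190:3,176:240:3]*1000).round().astype(int))
E
python3 m.py
```

```text
base 272 [296.3 211.5] mean [ 0.4555 -0.1473] ((456.31353759765625, -147.38816833496094), (50.48606872558594, 79.21654510498047), 78.69292449951172) z [0.0082 0.0149 0.0212]
top 316 [195.4 167.4] mean [0.6116 0.2207] ((612.8513793945312, 220.19142150878906), (86.1695556640625, 56.429752349853516), 68.44209289550781) z [0.0688 0.0838 0.0897]
wedge 206 [349.4 201.2] mean [ 0.493  -0.3469] ((493.4874572753906, -346.2036437988281), (114.20301818847656, 26.054054260253906), 58.37076950073242) z [-0.0005  0.0161  0.0298]
[-0.51226794 -0.85882569] ang -2.1086197886329905
-0.06 14 0.0032
-0.05 16 0.1028
-0.04 17 0.008
-0.03 19 0.0091
-0.02 17 0.0121
-0.01 19 0.0146
0.0 20 0.015
0.01 19 0.0193
0.02 16 0.0261
0.03 19 0.0229
0.04 19 0.103
0.05 11 0.0244
lid px 383
ledge px 75 [0.59426774 0.13675594]
0.618492066860199 0.22891229391098022 0.10936062037944794
brass [0.64001737 0.33008072 0.0799194 ] 22
[[  0   2   6  -3   0  25   5  -1  -1  -4  -2  -4   2   0   2   2   2   4
    2   2  -5  -1]
 [  0   0  -2  -2  -1  61  52  55  54   8   4   0   1   6   8  -5   2  -2
  -10   2  -1   1]
 [  3   4  -
[... 404 characters left out ...]
1  55  58  61  55   0  -3   5
   -1   0   6   0]
 [  2   1  82  83  84  79  86  88  81  80  77  58  59  56  56  59  50  38
   36   4   0  -2]
 [  2  -3  57  56  53  72  80  80  81  81  53  55  58  54  54  51  43  47
   33  35   2   0]
 [ -1  -1   9  54  52  55  63  50  70  74  51  44  30  56  56  55  40  46
   42   0  -1   3]
 [ -1   1   0  57  51  53  60  57  55  61  51   9   3   2   7  -2  -5  45
   42  -3  -8   6]
 [  3   5  25   3  10  52  51  53  55  30   7   9   1   1   2  -1   0   1
    0  -2   5   9]
 [ -2   7  -5  -2  -4   6  16   4   6  10   3  -3   4  -1   3   1   4   0
    6   0  -2   2]
 [ -3  -9  -1   0  -6  -5  -1   0  -1   5   0  -6  -1  -6   1   4   2  -3
    2  10   4  -4]]
```

Request:
jog_arm(
  increments=[
    {"x":0.02,"y":0.035,"z":0.01,"turn":0.1},
    {"x":0.06,"y":0.1,"z":0.03,"turn":0.28},
    {"x":0.1,"y":0.165,"z":0.05,"turn":0.45},
    {"x":0.14,"y":0.23,"z":0.06,"turn":0.6},
    {"x":0.16,"y":0.26,"z":0.06,"turn":0.72},
  ],
)

```text
clock: 0.72
tcp_pos: [0.4316, -0.3133, 0.2898]
tool_rot: [0.0, 0.982, -0.188, 0.0]
contact_force: [0.9, 0.1, 0.1]
width: 0.0855
```

Request:
jog_arm(
  increments=[
    {"x":0.01,"y":0.02,"z":0,"turn":0},
    {"x":0.01,"y":0.02,"z":0,"turn":0},
    {"x":0.01,"y":0.02,"z":0,"turn":0},
    {"x":0.01,"y":0.02,"z":0,"turn":0},
    {"x":0.01,"y":0.02,"z":0,"turn":0},
  ],
)

```text
clock: 1.35
tcp_pos: [0.4404, -0.2959, 0.2891]
tool_rot: [-0.0, 0.982, -0.191, -0.0]
contact_force: [0.3, -0.5, 0.0]
width: 0.0854
```

Run:
```python
from h import *
p,d,K,V,c=grab("wrist"); save("w1.png",p); np.savez("w1.npz",p=p,d=d,K=K,V=V)
s=status.get_state(); print(s["tcp_pos"],s["tool_rot"],s["joints"]); print(K,V); print("cam pos",-V[:3,:3].T@V[:3,3])
```

```text
[ 0.4404745  -0.29568007  0.28920089] [-1.45087540e-05  9.81578071e-01 -1.91061422e-01 -1.51444530e-04] [ 0.89584846  0.33694263 -0.49615967  1.64660045  0.1696272   1.20135618
 -0.02277294]
[[329.83387673   0.         259.47471782]
 [  0.         329.83387673 193.06294065]
 [  0.           0.           1.        ]] [[ 9.26988451e-01 -3.75089844e-01 -1.46540150e-04 -5.18836667e-01]
 [ 3.60468059e-01  8.90960388e-01 -2.76138307e-01  1.57149668e-01]
 [ 1.03707236e-01  2.55924199e-01  9.61117898e-01 -4.04457399e-01]
 [ 0.00000000e+00  0.00000000e+00  0.00000000e+00  1.00000000e+00]]
cam pos [ 0.46625332 -0.23111406  0.43205026]
```

View pics/w1.png

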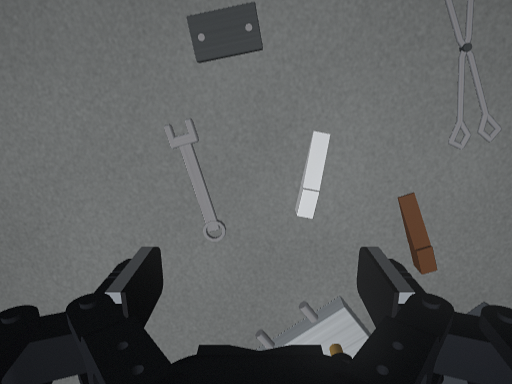

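Wrist view: the weight plate is at (225,32) and the white wedge at (314,173), with its block at the bottom end (307,205) and its thin end at (321,133). Now I'll measure both.

```bash
cat > meas.py <<'E'
from h import *
def rect(mask,h,K,V,win=None):
    w=np.zeros(mask.shape,np.uint8)
    x0,y0,x1,y1=win or (0,0,512,384); w[y0:y1,x0:x1]=mask[y0:y1,x0:x1]
    n,l,st,ce=cv2.connectedComponentsWithStats(w); i=1+np.argmax(st[1:,4])
    c=max(cv2.findContours((l==i).astype(np.uint8),cv2.RETR_EXTERNAL,cv2.CHAIN_APPROX_NONE)[0],key=len)[:,0]
    W=plane(c,h,K,V)[:,:2].astype(np.float32)*1000
    (x,y),(a,b),t=cv2.minAreaRect(W)
    if a<b: a,b,t=b,a,t+90
    return (round(x,1),round(y,1)),(round(a,1),round(b,1)),round((t+90)%180-90,2),l==i
E
python3 - <<'E'
from meas import *
z=np.load("w1.npz"); p,d,K,V=[z[k] for k in "pdKV"]; g=p.astype(int).sum(2)/3
for th in (60,70,80): print("base",rect(g<th,.015,K,V,(170,0,280,75))[:3])
for h in (0,.013): print("wedge",h,rect(g>165,h,K,V,(280,115,345,235))[:3])
print(g[32,180:270:6],g[160,290:340:4])
P=pts(d,K,V); 
for q in [(214,40),(318,150),(305,208)]: print(P[q[1]-3:q[1]+4,q[0]-3:q[0]+4].reshape(-1,3).mean(0).round(4))
# wedge block edge line: 
hsv=cv2.resize(p[115:235,280:350],None,fx=5,fy=5,interpolation=cv2.INTER_CUBIC); save("wz.png",hsv)
E
```

```text
base ((451.9, -172.6), (78.2, 2.3), -10.98)
base ((456.6, -148.8), (79.3, 51.0), -11.25)
base ((456.4, -148.8), (80.1, 51.3), -11.15)
wedge 0 ((505.6, -333.5), (77.3, 23.0), 59.44)
wedge 0.013 ((504.4, -330.5), (75.0, 22.3), 59.44)
[113.33333333 110.33333333  67.          65.33333333  63.33333333
  64.33333333  64.33333333  65.66666667  68.          67.
  65.66666667  64.66666667  66.66666667  69.         105.66666667] [116.         114.         116.         114.66666667 137.
 203.         202.33333333 202.         203.66666667 119.
 120.         121.33333333 115.33333333]
[ 0.4417 -0.1511  0.0153]
[ 0.512  -0.3186  0.0089]
[ 0.4696 -0.3799  0.0264]
```

View pics/wz.png

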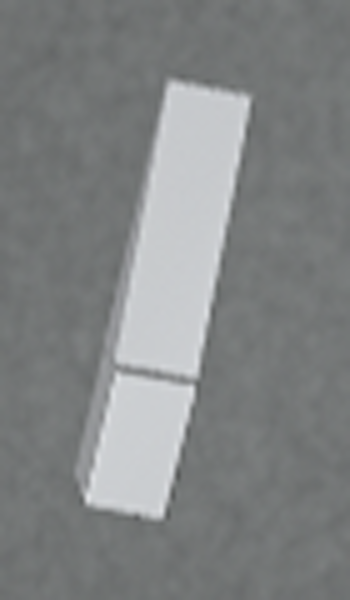

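Request:
jog_arm(
  increments=[
    {"x":0.01,"y":0.025,"z":0,"turn":0},
    {"x":0.03,"y":0.085,"z":0,"turn":0},
    {"x":0.05,"y":0.145,"z":0,"turn":0},
    {"x":0.07,"y":0.205,"z":0,"turn":0},
    {"x":0.09,"y":0.265,"z":0,"turn":0},
  ],
)

```text
clock: 2.02
tcp_pos: [0.5305, -0.0315, 0.2895]
tool_rot: [0.0, 0.982, -0.191, 0.0]
contact_force: [0.8, -0.6, -0.1]
width: 0.0852
```

Request:
jog_arm(
  increments=[
    {"x":0.02,"y":0.06,"z":0,"turn":0},
    {"x":0.04,"y":0.12,"z":0,"turn":0},
    {"x":0.06,"y":0.18,"z":0,"turn":0},
    {"x":0.072,"y":0.21,"z":0,"turn":0},
    {"x":0.072,"y":0.21,"z":0,"turn":0},
  ],
)

```text
clock: 2.65
tcp_pos: [0.6018, 0.1807, 0.2887]
tool_rot: [-0.001, 0.982, -0.188, -0.001]
contact_force: [0.3, -0.1, 0.4]
width: 0.0856
```

Request:
jog_arm(
  increments=[
    {"x":0,"y":0,"z":-0.02,"turn":0},
    {"x":0,"y":0,"z":-0.03,"turn":0},
    {"x":0,"y":0,"z":-0.03,"turn":0},
    {"x":0,"y":0,"z":-0.03,"turn":0},
    {"x":0,"y":0,"z":-0.03,"turn":0},
  ],
)

```text
clock: 3.28
tcp_pos: [0.6022, 0.1772, 0.2601]
tool_rot: [-0.0, 0.982, -0.19, 0.0]
contact_force: [-0.2, 0.2, -0.2]
width: 0.0854
```

Run:
```python
from h import *
z=np.load("w1.npz"); K,V=z["K"],z["V"]
toe=plane([(313.6,131),(330.4,134.4)],.003,K,V); tail=plane([(297,215.6),(312.8,219)],.026,K,V)
t,b=toe.mean(0)[:2],tail.mean(0)[:2]; v=t-b; print("wedge toe",t,"tail",b,"len",np.hypot(*v),"ang",np.degrees(np.arctan2(v[1],v[0])),np.linalg.norm(toe[1]-toe[0]),np.linalg.norm(tail[1]-tail[0]))
p,d,K,V,c=grab("wrist"); save("w2.png",p); np.savez("w2.npz",p=p,d=d,K=K,V=V)
s=status.get_state(); print(s["tcp_pos"],s["tool_rot"],s["contact_force"])
```

```text
wedge toe [ 0.52478635 -0.30066321] tail [ 0.46517513 -0.39212504] len 0.10917309609369912 ang 56.90527101748231 0.022250466743709355 0.021382503306956405
[0.6021909  0.17723851 0.25999131] [-2.55142027e-04  9.81700924e-01 -1.90428556e-01  4.41892614e-04] [ 0.44959691 -1.20037396 -0.92120456]
```

View pics/w2.png

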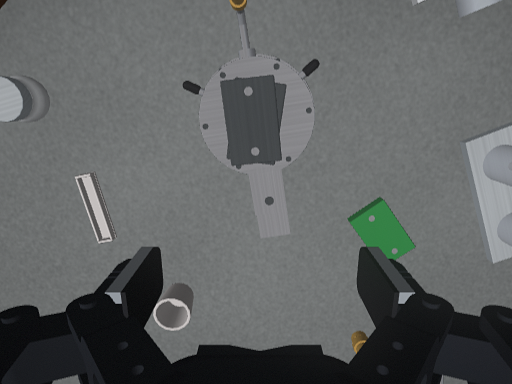

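Lid disc is centred at about (257,115), the crooked top plate at about (250,120), and the ledge end at about (275,237).

Run:
```python
from h import *
z=np.load("w2.npz"); p,d,K,V=[z[k] for k in "pdKV"]
c=p[50:250,190:330]; c=np.clip((c.astype(float)-30)*1.7,0,255).astype(np.uint8)
a=cv2.resize(c[:130],None,fx=5,fy=5,interpolation=cv2.INTER_CUBIC)
save("w2z.png",cv2.resize(c,None,fx=3,fy=3,interpolation=cv2.INTER_CUBIC)[:600])
```

```text
(no output)
```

View pics/w2z.png

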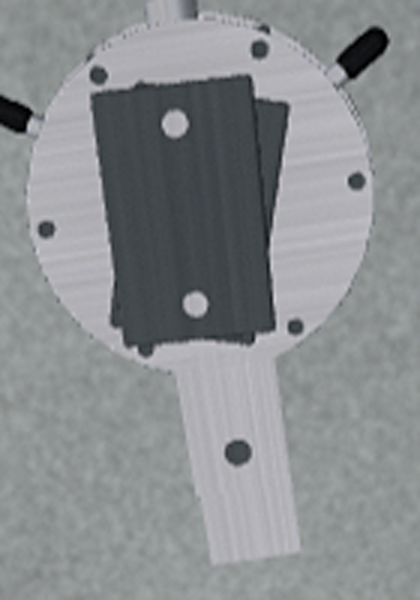

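Run:
```python
from h import *
z=np.load("w2.npz"); p,d,K,V=[z[k] for k in "pdKV"]
q=lambda L:np.array(L)/3.+[189.67,49.67]
def fit(L,h):
    W=plane(q(L),h,K,V)[:,:2]; c=W.mean(0)
    l=((W[0]+W[1])-(W[2]+W[3]))/2
    print(c.round(4),"len",np.hypot(*l).round(4),"wid",np.linalg.norm(((W[0]+W[3])-(W[1]+W[2]))/2).round(4),"ang",np.degrees(np.arctan2(l[1],l[0])).round(2)); return c
fit([(92,94),(250,76),(273,329),(124,346)],.084)
print("low corners",plane(q([(288,104),(113,325),(250,345)]),.069,K,V)[:,:2].round(4))
g=p.astype(int).sum(2)/3
# lid circle from outline points
C=q([(27,190),(34,255),(60,310),(120,365),(373,215),(368,255),(350,300),(320,340),(318,60),(290,38)])
W=plane(C,.054,K,V)[:,:2]; A=np.c_[2*W,np.ones(len(W))]; s=np.linalg.lstsq(A,(W**2).sum(1),rcond=None)[0]
c=s[:2]; r=np.sqrt(s[2]+c@c); print("lid",c,r,(np.hypot(*(W-c).T)-r).round(4))
for h in(.038,.045,.054):
    e=plane(q([(212,564),(300,550)]),h,K,V)[:,:2]; m=e.mean(0); v=c-m; print("end",h,m,np.hypot(*v),np.linalg.norm(e[1]-e[0]),np.degrees(np.arctan2(v[1],v[0])))
P=pts(d,K,V)
for v in range(165,245,6): print(v,P[v-2:v+3,262:272,2].mean().round(4),end=' ')
```

```text
[0.6132 0.2253] len 0.0784 wid 0.0488 ang 74.02
low corners [[0.6565 0.2446]
 [0.5759 0.1999]
 [0.6167 0.176 ]]
lid [0.61797426 0.2237108 ] 0.06117219760493838 [-0.001  -0.0006  0.0001  0.0012 -0.0019 -0.001   0.      0.0012  0.0007
  0.0012]
end 0.038 [0.58669042 0.08913274] 0.13816631861978707 0.03549662043377958 76.91351417075116
end 0.045 [0.58747942 0.09206341] 0.1351331608290601 0.034815969366027995 76.95800834603159
end 0.054 [0.58849384 0.0958314 ] 0.13123351259822855 0.033940846564633205 77.01823726939985
165 0.0593 171 0.0545 177 0.0544 183 0.0546 189 0.0544 195 0.0544 201 0.0546 207 0.0544 213 0.0496 219 0.0385 225 0.0384 231 0.0383 237 0.0225 243 0.0005
```

Request:
jog_arm(
  increments=[
    {"x":0.005,"y":0.022,"z":-0.02,"turn":0.05},
    {"x":0.011,"y":0.048,"z":-0.05,"turn":0.105},
    {"x":0.011,"y":0.048,"z":-0.1,"turn":0.105},
    {"x":0.011,"y":0.048,"z":-0.14,"turn":0.105},
    {"x":0.011,"y":0.048,"z":-0.16,"turn":0.105},
  ],
)

```text
clock: 3.95
tcp_pos: [0.6112, 0.2262, 0.0955]
tool_rot: [0.001, 0.991, -0.137, -0.002]
contact_force: [0.0, 0.0, -0.4]
width: 0.0852
```

Request:
jog_arm(
  increments=[
    {"x":0,"y":0,"z":-0.015,"turn":0},
    {"x":0,"y":0,"z":-0.025,"turn":0},
    {"x":0,"y":0,"z":-0.031,"turn":0},
    {"x":0,"y":0,"z":-0.031,"turn":0},
    {"x":0,"y":0,"z":-0.031,"turn":0},
  ],
)

```text
clock: 4.58
tcp_pos: [0.6134, 0.2254, 0.0691]
tool_rot: [-0.0, 0.99, -0.139, 0.001]
contact_force: [0.1, -0.3, 0.3]
width: 0.0853
```

Request:
jog_arm(
  increments=[
    {"x":0,"y":0,"z":0,"turn":0},
    {"x":0,"y":0,"z":0,"turn":0},
    {"x":0,"y":0,"z":0,"turn":0},
    {"x":0,"y":0,"z":0,"turn":0},
    {"x":0,"y":0,"z":0,"turn":0},
  ],
  fingers=0.04,
  newtons=60,
)

```text
clock: 5.2
tcp_pos: [0.6135, 0.2253, 0.0691]
tool_rot: [-0.0, 0.99, -0.139, 0.001]
contact_force: [-0.6, -0.5, 5.2]
width: 0.0482
```

Request:
jog_arm(
  increments=[
    {"x":0,"y":0,"z":0.002,"turn":0},
    {"x":0,"y":0,"z":0.006,"turn":0},
    {"x":0,"y":0,"z":0.015,"turn":0},
    {"x":0,"y":0,"z":0.025,"turn":0},
    {"x":0,"y":0,"z":0.03,"turn":0},
  ],
)

```text
clock: 5.82
tcp_pos: [0.6133, 0.2255, 0.0995]
tool_rot: [-0.0, 0.99, -0.139, 0.001]
contact_force: [0.4, 0.4, -4.5]
width: 0.0483
```

Request:
jog_arm(
  increments=[
    {"x":0,"y":0,"z":0.02,"turn":0},
    {"x":0,"y":0,"z":0.05,"turn":0},
    {"x":0,"y":0,"z":0.08,"turn":0},
    {"x":0,"y":0,"z":0.1,"turn":0},
    {"x":0,"y":0,"z":0.1,"turn":0},
  ],
)

```text
clock: 6.45
tcp_pos: [0.6137, 0.2258, 0.2002]
tool_rot: [-0.001, 0.99, -0.139, 0.002]
contact_force: [1.0, -0.6, -5.1]
width: 0.0484
```

Run:
```python
from h import *
p,d,K,V,c=grab("wrist"); save("w3.png",p); np.savez("w3.npz",p=p,d=d,K=K,V=V)
s=status.get_state(); print(s["tcp_pos"],s["tool_rot"],s["contact_force"],s["width"])
```

```text
[0.61301876 0.22532165 0.19867709] [-1.95132681e-04  9.90357752e-01 -1.38532542e-01  4.68045430e-04] [-0.04366464  0.19964964 -5.38292339] 0.04814073638381396
```

View pics/w3.png

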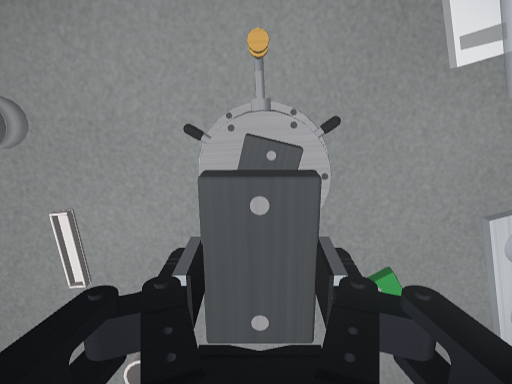

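Run:
```python
from h import *
def holes(f,win,h,th):
    z=np.load(f); p,K,V=z["p"],z["K"],z["V"]; g=p.astype(int).sum(2)/3
    x0,y0,x1,y1=win; m=(g[y0:y1,x0:x1]>th).astype(np.uint8)
    n,l,st,ce=cv2.connectedComponentsWithStats(m)
    for s,c in zip(st[1:],ce[1:]):
        if s[4]>15: print(f,s[4],c+[x0,y0],plane(c+[x0,y0],h,K,V)[0,:2].round(4))
holes("w1.npz",(192,18,258,48),.015,85)
holes("w2.npz",(228,80,274,160),.084,110)
holes("w3.npz",(230,190,290,335),.2137,110)
z=np.load("w3.npz"); print(plane([(199,179),(321,179),(314,344),(204,344)],.2137,z["K"],z["V"])[:,:2].round(4))
P=pts(z["d"],z["K"],z["V"]); print(P[240:300:20,225:300:20,2].round(4))
```

```text
w1.npz 45 [248.13333333  26.8       ] [ 0.4837 -0.153 ]
w1.npz 45 [200.93333333  36.68888889] [ 0.4291 -0.1421]
w2.npz 60 [247.81666667  90.81666667] [0.6208 0.2523]
w2.npz 51 [254.70588235 150.94117647] [0.6056 0.1982]
w3.npz 294 [259.08843537 205.09863946] [0.6206 0.2523]
w3.npz 218 [259.52752294 322.54587156] [0.6053 0.1977]
[[0.6004 0.2697]
 [0.6477 0.2561]
 [0.6266 0.1793]
 [0.577  0.1936]]
[[0.2161 0.2151 0.2153 0.2152]
 [0.2151 0.2154 0.2156 0.2155]
 [0.2152 0.2147 0.2158 0.2158]]
```

Request:
jog_arm(
  increments=[
    {"x":-0.01,"y":-0.03,"z":0,"turn":-0.1},
    {"x":-0.03,"y":-0.075,"z":0,"turn":-0.28},
    {"x":-0.05,"y":-0.125,"z":0,"turn":-0.46},
    {"x":-0.075,"y":-0.175,"z":0,"turn":-0.64},
    {"x":-0.1,"y":-0.225,"z":0,"turn":-0.82},
  ],
)

```text
clock: 7.12
tcp_pos: [0.5113, -0.0015, 0.1972]
tool_rot: [0.001, 0.851, -0.524, -0.001]
contact_force: [0.7, -1.3, -4.3]
width: 0.0487
```

Request:
jog_arm(
  increments=[
    {"x":-0.02,"y":-0.05,"z":0,"turn":-0.18},
    {"x":-0.04,"y":-0.1,"z":0,"turn":-0.36},
    {"x":-0.053,"y":-0.135,"z":-0.02,"turn":-0.54},
    {"x":-0.0566,"y":-0.148,"z":-0.05,"turn":-0.669},
    {"x":-0.0566,"y":-0.148,"z":-0.08,"turn":-0.669},
  ],
)

```text
clock: 7.75
tcp_pos: [0.4551, -0.1493, 0.1168]
tool_rot: [-0.001, -0.633, 0.774, 0.0]
contact_force: [0.7, -0.2, -5.0]
width: 0.048
```

Request:
jog_arm(
  increments=[
    {"x":0,"y":0,"z":-0.03,"turn":0},
    {"x":0,"y":0,"z":-0.05,"turn":0},
    {"x":0,"y":0,"z":-0.06,"turn":0},
    {"x":0,"y":0,"z":-0.06,"turn":0},
    {"x":0,"y":0,"z":-0.06,"turn":0},
  ],
)

```text
clock: 8.38
tcp_pos: [0.4568, -0.1478, 0.0589]
tool_rot: [0.0, -0.634, 0.773, -0.0]
contact_force: [-0.5, 0.1, -4.9]
width: 0.0483
```

Run:
```python
from h import *
s=status.get_state(); q=s["tool_rot"]; print(s["tcp_pos"],np.degrees(2*np.arctan2(q[2],q[1])),s["contact_force"],s["width"],s["joints"])
```

```text
[ 0.45679208 -0.14782402  0.0588877 ] 258.7595596620604 [-0.50610155  0.05273458 -4.85337779] 0.04830664880957046 [ 0.3769279   0.51719125 -0.16609468  2.09089309  0.15861971  0.54402375
 -1.67068992]
```

Request:
jog_arm(
  increments=[
    {"x":0,"y":0,"z":-0.015,"turn":0},
    {"x":0,"y":0,"z":-0.03,"turn":0},
    {"x":0,"y":0,"z":-0.038,"turn":0},
    {"x":0,"y":0,"z":-0.041,"turn":0},
    {"x":0,"y":0,"z":-0.042,"turn":0},
  ],
)

```text
clock: 9.0
tcp_pos: [0.4567, -0.1478, 0.0166]
tool_rot: [0.0, -0.634, 0.773, -0.0]
contact_force: [-0.4, 0.7, -3.8]
width: 0.0483
```

Request:
jog_arm(
  increments=[
    {"x":0,"y":0,"z":-0.0004,"turn":0},
    {"x":0,"y":0,"z":-0.0008,"turn":0},
    {"x":0,"y":0,"z":-0.0012,"turn":0},
    {"x":0,"y":0,"z":-0.0012,"turn":0},
    {"x":0,"y":0,"z":-0.0012,"turn":0},
  ],
)

```text
clock: 9.62
tcp_pos: [0.4564, -0.1478, 0.0152]
tool_rot: [0.0, -0.634, 0.773, -0.0]
contact_force: [-0.3, -0.4, -4.7]
width: 0.0485
```

Request:
jog_arm(
  increments=[
    {"x":0,"y":0,"z":-0.0003,"turn":0},
    {"x":0,"y":0,"z":-0.0006,"turn":0},
    {"x":0,"y":0,"z":-0.0009,"turn":0},
    {"x":0,"y":0,"z":-0.0012,"turn":0},
    {"x":0,"y":0,"z":-0.0012,"turn":0},
  ],
)

```text
clock: 10.25
tcp_pos: [0.4564, -0.1478, 0.015]
tool_rot: [0.0, -0.634, 0.773, -0.0]
contact_force: [-2.6, 0.9, 14.0]
width: 0.0483
```

Request:
jog_arm(
  increments=[
    {"x":0,"y":0,"z":0.0008,"turn":0},
    {"x":0,"y":0,"z":0.0008,"turn":0},
    {"x":0,"y":0,"z":0.0008,"turn":0},
    {"x":0,"y":0,"z":0.0008,"turn":0},
    {"x":0,"y":0,"z":0.0008,"turn":0},
  ],
  fingers=0.0854,
)

```text
clock: 10.88
tcp_pos: [0.4564, -0.1478, 0.0147]
tool_rot: [-0.0, -0.634, 0.773, 0.0]
contact_force: [-0.2, 0.4, -0.4]
width: 0.0854
```

Request:
jog_arm(
  increments=[
    {"x":0,"y":0,"z":0.01,"turn":0},
    {"x":0,"y":0,"z":0.04,"turn":0},
    {"x":0,"y":0,"z":0.09,"turn":0},
    {"x":0,"y":0,"z":0.14,"turn":0},
    {"x":0,"y":0,"z":0.18,"turn":0},
  ],
)

```text
clock: 11.5
tcp_pos: [0.4564, -0.1477, 0.1975]
tool_rot: [0.001, -0.634, 0.773, -0.001]
contact_force: [1.0, 0.5, -0.6]
width: 0.0853
```

Request:
jog_arm(
  increments=[
    {"x":0.025,"y":0.05,"z":0,"turn":0.18},
    {"x":0.05,"y":0.1,"z":0,"turn":0.36},
    {"x":0.07,"y":0.15,"z":0,"turn":0.54},
    {"x":0.09,"y":0.2,"z":0,"turn":0.72},
    {"x":0.11,"y":0.25,"z":0.01,"turn":0.9},
  ],
)

```text
clock: 12.12
tcp_pos: [0.5662, 0.1035, 0.2051]
tool_rot: [0.0, 0.909, -0.417, -0.0]
contact_force: [0.9, -0.7, -0.5]
width: 0.0855
```

Request:
jog_arm(
  increments=[
    {"x":0.025,"y":0.05,"z":0.01,"turn":0.18},
    {"x":0.04,"y":0.08,"z":0.01,"turn":0.36},
    {"x":0.05,"y":0.08,"z":0.01,"turn":0.4},
    {"x":0.05,"y":0.08,"z":0.01,"turn":0.4},
    {"x":0.05,"y":0.08,"z":0.01,"turn":0.4},
  ],
)

```text
clock: 12.75
tcp_pos: [0.6159, 0.1815, 0.215]
tool_rot: [0.0, 0.973, -0.232, -0.0]
contact_force: [-0.1, 0.7, 1.1]
width: 0.0852
```

Run:
```python
from meas import *
p,d,K,V,c=grab("wrist"); save("w4.png",p); np.savez("w4.npz",p=p,d=d,K=K,V=V)
s=status.get_state(); q=s["tool_rot"]; print(s["tcp_pos"],np.degrees(2*np.arctan2(q[2],q[1])),s["contact_force"],s["width"])
g=p.astype(int).sum(2)/3
a=plane([(0,0)],.069,K,V)
Rx=lambda w:np.round((V[:3,:3]@np.array([*w,.069])+V[:3,3]),4)
cc=Rx((.616,.2223)); u=int(K[0,0]*cc[0]/-cc[2]+K[0,2]); v=int(-K[1,1]*cc[1]/-cc[2]+K[1,2]); print("low px",u,v)
win=(u-60,v-60,u+60,v+60)
for th in(80,90,100): print(rect(g<th,.069,K,V,win)[:3])
x0,y0,x1,y1=win
m=rect(g<90,.069,K,V,win)[3].astype(np.uint8); f=cv2.morphologyEx(m,cv2.MORPH_CLOSE,np.ones((13,13)))-m
n,l,st,ce=cv2.connectedComponentsWithStats(f)
for s_,c_ in zip(st[1:],ce[1:]):
    if s_[4]>20: print("hole",s_[4],c_,plane(c_,.069,K,V)[0,:2])
```

```text
[0.61592002 0.1815722  0.21506682] -26.844921890952044 [ 0.51999512  0.14762103 -0.31100733] 0.08548612887058192
low px 238 138
((615.9, 222.5), (79.0, 49.6), 60.41)
((615.9, 222.5), (79.4, 49.7), 60.39)
((615.9, 222.5), (79.4, 49.9), 60.39)
hole 83 [239.44578313 104.97590361] [0.62958845 0.24662098]
hole 68 [237.14705882 170.04411765] [0.60155516 0.19784951]
```

Request:
jog_arm(
  increments=[
    {"x":0,"y":0.02,"z":-0.02,"turn":-0.05},
    {"x":0,"y":0.0407,"z":-0.05,"turn":-0.05},
    {"x":0,"y":0.0407,"z":-0.09,"turn":-0.05},
    {"x":0,"y":0.0407,"z":-0.12,"turn":-0.05},
    {"x":0,"y":0.0407,"z":-0.13,"turn":-0.05},
  ],
)

```text
clock: 13.42
tcp_pos: [0.6153, 0.2219, 0.0833]
tool_rot: [0.001, 0.967, -0.256, -0.001]
contact_force: [-0.1, 0.6, -0.1]
width: 0.0855
```

Request:
jog_arm(
  increments=[
    {"x":0,"y":0,"z":-0.015,"turn":0},
    {"x":0,"y":0,"z":-0.025,"turn":0},
    {"x":0,"y":0,"z":-0.0295,"turn":0},
    {"x":0,"y":0,"z":-0.0295,"turn":0},
    {"x":0,"y":0,"z":-0.0295,"turn":0},
  ],
)

```text
clock: 14.05
tcp_pos: [0.6167, 0.2231, 0.0558]
tool_rot: [-0.0, 0.967, -0.256, 0.0]
contact_force: [-0.6, -0.8, 1.1]
width: 0.0853
```

Request:
jog_arm(
  increments=[
    {"x":0,"y":0,"z":0,"turn":0},
    {"x":0,"y":0,"z":0,"turn":0},
    {"x":0,"y":0,"z":0,"turn":0},
    {"x":0,"y":0,"z":0,"turn":0},
    {"x":0,"y":0,"z":0,"turn":0},
  ],
  fingers=0.04,
)

```text
clock: 14.68
tcp_pos: [0.6165, 0.2231, 0.0559]
tool_rot: [-0.0, 0.967, -0.256, 0.0]
contact_force: [-0.8, -0.4, 5.7]
width: 0.0478
```

Request:
jog_arm(
  increments=[
    {"x":0,"y":0,"z":0.002,"turn":0},
    {"x":0,"y":0,"z":0.006,"turn":0},
    {"x":0,"y":0,"z":0.02,"turn":0},
    {"x":0,"y":0,"z":0.04,"turn":0},
    {"x":0,"y":0,"z":0.06,"turn":0},
  ],
)

```text
clock: 15.3
tcp_pos: [0.6164, 0.223, 0.1165]
tool_rot: [-0.0, 0.967, -0.256, 0.0]
contact_force: [0.7, -0.4, -3.4]
width: 0.0483
```

Request:
jog_arm(
  increments=[
    {"x":0,"y":0,"z":0.03,"turn":0},
    {"x":0,"y":0,"z":0.06,"turn":0},
    {"x":0,"y":0,"z":0.08,"turn":0},
    {"x":0,"y":0,"z":0.085,"turn":0},
    {"x":0,"y":0,"z":0.085,"turn":0},
  ],
)

```text
clock: 15.92
tcp_pos: [0.6162, 0.2228, 0.2003]
tool_rot: [0.0, 0.967, -0.256, 0.0]
contact_force: [-0.3, -0.4, -4.8]
width: 0.048
```

Run:
```python
from meas import *
p,d,K,V,c=grab("wrist"); np.savez("w5.npz",p=p,d=d,K=K,V=V); save("w5.png",p)
s=status.get_state(); q=s["tool_rot"]; t=s["tcp_pos"]; print(t,np.degrees(2*np.arctan2(q[2],q[1])),s["contact_force"],s["width"])
g=p.astype(int).sum(2)/3; m=(g[188:338,230:292]>110).astype(np.uint8)
n,l,st,ce=cv2.connectedComponentsWithStats(m)
for a,b in zip(st[1:],ce[1:]):
    if a[4]>40: print(a[4],b+[230,188],plane(b+[230,188],t[2]+.014,K,V)[0,:2])
```

```text
[0.61596288 0.22262625 0.19956162] -29.618743185430485 [ 0.09705203 -0.32094753 -4.35901246] 0.04825036368027971
288 [259.41319444 205.85416667] [0.62929521 0.24643393]
210 [259.38571429 321.70952381] [0.60156251 0.19764278]
```

Request:
jog_arm(
  increments=[
    {"x":-0.01,"y":-0.03,"z":0,"turn":-0.1},
    {"x":-0.03,"y":-0.075,"z":0,"turn":-0.25},
    {"x":-0.05,"y":-0.125,"z":0,"turn":-0.4},
    {"x":-0.075,"y":-0.175,"z":0,"turn":-0.55},
    {"x":-0.1,"y":-0.225,"z":0,"turn":-0.7},
  ],
)

```text
clock: 16.6
tcp_pos: [0.5149, -0.0037, 0.1993]
tool_rot: [0.0, 0.819, -0.574, -0.001]
contact_force: [0.8, -0.7, -3.9]
width: 0.0485
```

Request:
jog_arm(
  increments=[
    {"x":-0.02,"y":-0.05,"z":0,"turn":-0.15},
    {"x":-0.04,"y":-0.1,"z":0,"turn":-0.3},
    {"x":-0.055,"y":-0.135,"z":-0.02,"turn":-0.45},
    {"x":-0.0588,"y":-0.1456,"z":-0.05,"turn":-0.55},
    {"x":-0.0588,"y":-0.1456,"z":-0.08,"turn":-0.55},
  ],
)

```text
clock: 17.23
tcp_pos: [0.4565, -0.149, 0.1189]
tool_rot: [-0.0, -0.633, 0.774, 0.0]
contact_force: [1.2, 1.3, -4.6]
width: 0.0482
```

Request:
jog_arm(
  increments=[
    {"x":0,"y":0,"z":-0.03,"turn":0},
    {"x":0,"y":0,"z":-0.05,"turn":0},
    {"x":0,"y":0,"z":-0.06,"turn":0},
    {"x":0,"y":0,"z":-0.06,"turn":0},
    {"x":0,"y":0,"z":-0.06,"turn":0},
  ],
)

```text
clock: 17.85
tcp_pos: [0.458, -0.1477, 0.0608]
tool_rot: [0.0, -0.634, 0.773, -0.0]
contact_force: [-0.3, -0.6, -4.7]
width: 0.0482
```

Run:
```python
from h import *
s=status.get_state(); q=s["tool_rot"]; print(s["tcp_pos"],np.degrees(2*np.arctan2(q[2],q[1]))%180-90,s["contact_force"],s["width"])
```

```text
[ 0.45802734 -0.14773056  0.06081548] -11.242708378644181 [-0.25652909 -0.63115691 -4.72018237] 0.04818435214582652
```

Request:
jog_arm(
  increments=[
    {"x":-0.0008,"y":-0.0003,"z":-0.012,"turn":0},
    {"x":-0.0008,"y":-0.0003,"z":-0.021,"turn":0},
    {"x":-0.0008,"y":-0.0003,"z":-0.025,"turn":0},
    {"x":-0.0008,"y":-0.0003,"z":-0.027,"turn":0},
    {"x":-0.0008,"y":-0.0003,"z":-0.0275,"turn":0},
  ],
)

```text
clock: 18.48
tcp_pos: [0.4568, -0.148, 0.0327]
tool_rot: [0.0, -0.634, 0.773, 0.0]
contact_force: [0.4, -0.3, -5.2]
width: 0.0485
```

Request:
jog_arm(
  increments=[
    {"x":0,"y":0,"z":-0.0004,"turn":0},
    {"x":0,"y":0,"z":-0.0008,"turn":0},
    {"x":0,"y":0,"z":-0.0012,"turn":0},
    {"x":0,"y":0,"z":-0.0015,"turn":0},
    {"x":0,"y":0,"z":-0.0015,"turn":0},
  ],
)

```text
clock: 19.1
tcp_pos: [0.4569, -0.148, 0.0318]
tool_rot: [0.0, -0.634, 0.773, -0.0]
contact_force: [-1.7, 1.1, 4.3]
width: 0.0485
```

Request:
jog_arm(
  increments=[
    {"x":0,"y":0,"z":0.0003,"turn":0},
    {"x":0,"y":0,"z":0.0003,"turn":0},
    {"x":0,"y":0,"z":0.0003,"turn":0},
    {"x":0,"y":0,"z":0.0003,"turn":0},
    {"x":0,"y":0,"z":0.0003,"turn":0},
  ],
  fingers=0.0854,
)

```text
clock: 19.73
tcp_pos: [0.4568, -0.148, 0.0315]
tool_rot: [0.0, -0.634, 0.773, 0.0]
contact_force: [0.7, 0.6, 0.2]
width: 0.0854
```

Request:
jog_arm(
  increments=[
    {"x":0,"y":0,"z":0.01,"turn":0},
    {"x":0,"y":0,"z":0.04,"turn":0},
    {"x":0,"y":0,"z":0.09,"turn":0},
    {"x":0,"y":0,"z":0.15,"turn":0.15},
    {"x":0,"y":0,"z":0.2,"turn":0.3},
  ],
)

```text
clock: 20.35
tcp_pos: [0.4567, -0.1478, 0.2346]
tool_rot: [-0.0, 0.745, -0.668, 0.001]
contact_force: [0.5, 0.2, -0.8]
width: 0.0851
```

Request:
jog_arm(
  increments=[
    {"x":0,"y":-0.04,"z":0,"turn":0.18},
    {"x":0.005,"y":-0.08,"z":0,"turn":0.36},
    {"x":0.01,"y":-0.13,"z":0,"turn":0.54},
    {"x":0.015,"y":-0.18,"z":0,"turn":0.72},
    {"x":0.02,"y":-0.2,"z":0,"turn":0.9},
  ],
)

```text
clock: 20.98
tcp_pos: [0.4755, -0.3516, 0.2318]
tool_rot: [0.001, 0.96, -0.279, -0.0]
contact_force: [-0.2, 1.6, -0.8]
width: 0.0855
```

Request:
jog_arm(
  increments=[
    {"x":0,"y":0,"z":0,"turn":0},
    {"x":0,"y":0,"z":0,"turn":0},
    {"x":0,"y":0,"z":0,"turn":0},
    {"x":0,"y":0,"z":0,"turn":0},
    {"x":0,"y":0,"z":0,"turn":0},
  ],
)

```text
clock: 21.6
tcp_pos: [0.4769, -0.3475, 0.2318]
tool_rot: [0.0, 0.96, -0.28, 0.0]
contact_force: [0.3, 0.3, -1.0]
width: 0.0853
```

Run:
```python
from meas import *
p,d,K,V,c=grab("wrist"); np.savez("w6.npz",p=p,d=d,K=K,V=V); save("w6.png",p)
s=status.get_state(); q=s["tool_rot"]; t=s["tcp_pos"]; print(t,np.degrees(2*np.arctan2(q[2],q[1])),s["contact_force"],s["width"])
```

```text
[ 0.4768514  -0.3475965   0.23170424] -32.47867929462949 [-0.05041577  0.16927563  0.40299512] 0.08556146771067456
```

View pics/w6.png

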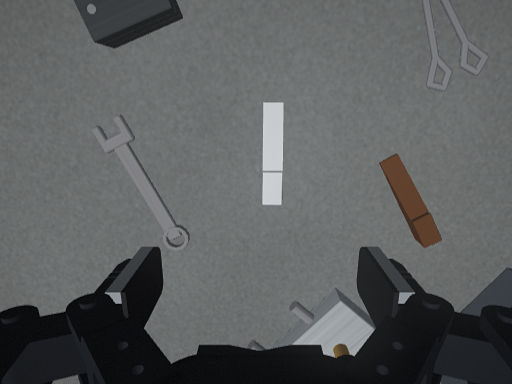

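The view shows the wedge at (273,153), toe at the top (row 102), block seam at row 172 and tail at row 205. The stack is partly visible at upper left, (130,20).

Run:
```python
from meas import *
z=np.load("w6.npz"); p,K,V=z["p"],z["K"],z["V"]; g=p.astype(float).sum(2)/3
for v in (104,115,130,145,160,168,176,185,195,203):
    r=g[v,250:300]; u=np.nonzero(r>165)[0]; 
    if len(u): print(v,u[0]+250,u[-1]+250)
print("col",[(v,round(g[v,267:278].mean())) for v in list(range(99,106))+list(range(169,176))+list(range(201,209))])
m=g>165
tw=plane([(273.2,101.7)],.003,K,V)[0]; tl=plane([(271.7,205)],.026,K,V)[0]; se=plane([(272.5,173)],.026,K,V)[0]
print(tw,tl,se)
for y0,y1 in((103,168),(175,203)):
    e=[]
    for v in range(y0,y1):
        u=np.nonzero(m[v,250:300])[0]+250
        f=(v-103)/66; h=.003+.018*f if y1<170 else .026
        a=plane([(u[0]-.5,v),(u[-1]+.5,v)],h,K,V)[:,:2]; e.append(a.mean(0))
    e=np.array(e); k=np.linalg.svd(e-e.mean(0))[2][0]; print("mid",e.mean(0),"ang",np.degrees(np.arctan2(k[1],k[0]))%180, e[0],e[-1])
```

```text
104 263 282
115 263 282
130 263 282
145 263 282
160 263 282
168 263 282
176 263 281
185 263 281
195 262 281
203 262 281
col [(99, 116), (100, 116), (101, 111), (102, 160), (103, 206), (104, 202), (105, 201), (169, 208), (170, 185), (171, 133), (172, 163), (173, 207), (174, 207), (175, 206), (201, 205), (202, 205), (203, 208), (204, 185), (205, 130), (206, 115), (207, 118), (208, 118)]
[ 0.52484927 -0.29956351  0.003     ] [ 0.46447444 -0.39204649  0.026     ] [ 0.48440556 -0.36161718  0.026     ]
mid [ 0.50550925 -0.32865048] ang 57.605545682860836 [ 0.52348951 -0.3003131 ] [ 0.48746933 -0.35708399]
mid [ 0.47456861 -0.37601736] ang 56.4422023371158 [ 0.48278081 -0.36320863] [ 0.46566569 -0.38866009]
```

Request:
jog_arm(
  increments=[
    {"x":-0.002,"y":-0.029,"z":-0.04,"turn":-0.005},
    {"x":-0.0023,"y":-0.0292,"z":-0.09,"turn":-0.005},
    {"x":-0.0023,"y":-0.0292,"z":-0.14,"turn":-0.005},
    {"x":-0.0023,"y":-0.0292,"z":-0.18,"turn":-0.005},
    {"x":-0.0023,"y":-0.0292,"z":-0.2,"turn":-0.005},
  ],
)

```text
clock: 22.28
tcp_pos: [0.4734, -0.3764, 0.0291]
tool_rot: [-0.001, 0.959, -0.282, -0.002]
contact_force: [-0.1, -0.3, 0.4]
width: 0.0853
```

Request:
jog_arm(
  increments=[
    {"x":0,"y":0,"z":-0.015,"turn":0},
    {"x":0,"y":0,"z":-0.023,"turn":0},
    {"x":0,"y":0,"z":-0.0265,"turn":0},
    {"x":0,"y":0,"z":-0.0265,"turn":0},
    {"x":0,"y":0,"z":-0.0265,"turn":0},
  ],
)

```text
clock: 22.9
tcp_pos: [0.4749, -0.3774, 0.0057]
tool_rot: [0.0, 0.959, -0.282, 0.001]
contact_force: [0.7, 0.4, 0.7]
width: 0.0856
```

Request:
jog_arm(
  increments=[
    {"x":0,"y":0,"z":0,"turn":0},
    {"x":0,"y":0,"z":0,"turn":0},
    {"x":0,"y":0,"z":0,"turn":0},
    {"x":0,"y":0,"z":0,"turn":0},
    {"x":0,"y":0,"z":0,"turn":0},
  ],
  fingers=0.01,
  newtons=80,
)

```text
clock: 23.52
tcp_pos: [0.4747, -0.3773, 0.0054]
tool_rot: [0.0, 0.959, -0.282, 0.0]
contact_force: [-0.4, 0.3, 4.8]
width: 0.0203
```

Request:
jog_arm(
  increments=[
    {"x":0,"y":0,"z":0,"turn":0},
    {"x":0,"y":0,"z":0.005,"turn":0},
    {"x":0,"y":0,"z":0.02,"turn":0},
    {"x":0,"y":0,"z":0.04,"turn":0},
    {"x":0,"y":0,"z":0.06,"turn":0},
  ],
)

```text
clock: 24.15
tcp_pos: [0.4745, -0.3771, 0.0664]
tool_rot: [-0.0, 0.959, -0.282, 0.0]
contact_force: [-0.9, -0.2, -0.3]
width: 0.0201
```

Request:
jog_arm(
  increments=[
    {"x":0,"y":0,"z":0.03,"turn":0},
    {"x":0,"y":0.01,"z":0.07,"turn":0},
    {"x":0.01,"y":0.05,"z":0.1,"turn":0.05},
    {"x":0.025,"y":0.105,"z":0.1,"turn":0.1},
    {"x":0.04,"y":0.165,"z":0.1,"turn":0.15},
  ],
)

```text
clock: 24.78
tcp_pos: [0.5149, -0.2112, 0.1665]
tool_rot: [0.0, 0.978, -0.209, 0.001]
contact_force: [0.5, 0.2, -0.5]
width: 0.02
```

Request:
jog_arm(
  increments=[
    {"x":0.015,"y":0.055,"z":0,"turn":0.05},
    {"x":0.03,"y":0.115,"z":0,"turn":0.1},
    {"x":0.045,"y":0.175,"z":0,"turn":0.15},
    {"x":0.055,"y":0.215,"z":0,"turn":0.19},
    {"x":0.055,"y":0.215,"z":-0.01,"turn":0.193},
  ],
)

```text
clock: 25.4
tcp_pos: [0.5704, 0.0079, 0.1566]
tool_rot: [-0.001, 0.994, -0.111, 0.001]
contact_force: [0.6, -1.3, -1.5]
width: 0.0202
```

Request:
jog_arm(
  increments=[
    {"x":0,"y":0,"z":-0.02,"turn":0},
    {"x":0,"y":0,"z":-0.04,"turn":0},
    {"x":0,"y":0,"z":-0.06,"turn":0},
    {"x":0,"y":0,"z":-0.06,"turn":0},
    {"x":0,"y":0,"z":-0.06,"turn":0},
  ],
)

```text
clock: 26.02
tcp_pos: [0.5697, 0.0023, 0.0958]
tool_rot: [0.0, 0.993, -0.115, 0.0]
contact_force: [-0.4, 0.6, -0.3]
width: 0.0204
```

Run:
```python
from meas import *
p,d,K,V,c=grab("wrist"); np.savez("w7.npz",p=p,d=d,K=K,V=V); save("w7.png",p)
s=status.get_state(); q=s["tool_rot"]; t=s["tcp_pos"]; print(t,np.degrees(2*np.arctan2(q[2],q[1])),s["contact_force"],s["width"])
```

```text
[0.56996494 0.00246029 0.09605384] -13.159615224090057 [-0.47491286  0.31774711 -0.70880094] 0.020361631253910346
```

View pics/w7.png

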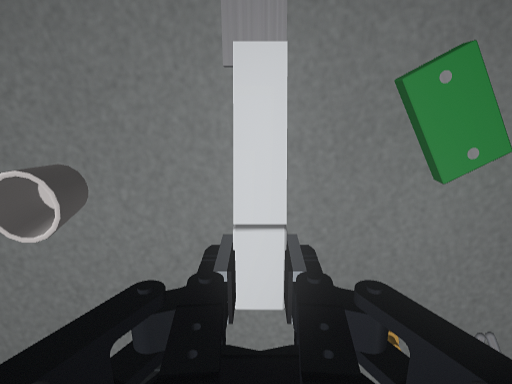

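The wedge is gripped with its toe at row 41 (cols 233–287). The ledge end is behind it at row 66 (cols 221–288).

Run:
```python
from meas import *
z=np.load("w7.npz"); p,K,V=z["p"],z["K"],z["V"]; g=p.astype(float).sum(2)/3
T=np.array([.56996,.00246]); wz=.096-.0054
a=np.radians(76.84); e=np.array([np.cos(a),np.sin(a)]); n=np.array([-e[1],e[0]])
C=np.array([.618,.2238])
f=lambda uv,h: (lambda w: print(uv,"rel TCP s,n",((w-T)@e).round(4),((w-T)@n).round(4),"rel C",((w-C)@e).round(4),((w-C)@n).round(4)))(plane([uv],h,K,V)[0,:2])
for v in (5,20,35): print(v,[(u,int(g[v,u])) for u in list(range(218,226))+list(range(284,292))])
print([(v,int(g[v,224:231].mean())) for v in range(60,72)],[(v,int(g[v,240:280].mean())) for v in range(36,46)])
f((260.2,40.5),wz+.003); f((233,45),wz+.004);f((287.3,45),wz+.004); f((259.5,309),wz+.026)
f((226,66.5),.038)
for v in(2,20,35): f((221.2,v),.038); f((287.5,v),.038)
```

```text
5 [(218, 106), (219, 107), (220, 107), (221, 122), (222, 120), (223, 121), (224, 121), (225, 121), (284, 121), (285, 119), (286, 119), (287, 106), (288, 102), (289, 103), (290, 105), (291, 106)]
20 [(218, 114), (219, 112), (220, 110), (221, 116), (222, 124), (223, 124), (224, 123), (225, 122), (284, 124), (285, 123), (286, 123), (287, 100), (288, 101), (289, 102), (290, 102), (291, 105)]
35 [(218, 106), (219, 109), (220, 109), (221, 107), (222, 125), (223, 126), (224, 126), (225, 126), (284, 126), (285, 126), (286, 122), (287, 111), (288, 112), (289, 111), (290, 109), (291, 110)]
[(60, 128), (61, 128), (62, 128), (63, 129), (64, 130), (65, 111), (66, 75), (67, 97), (68, 118), (69, 117), (70, 116), (71, 116)] [(36, 126), (37, 126), (38, 126), (39, 125), (40, 132), (41, 170), (42, 198), (43, 196), (44, 195), (45, 195)]
(260.2, 40.5) rel TCP s,n 0.0921 0.0002 rel C -0.1344 -0.0034
(233, 45) rel TCP s,n 0.0902 0.0112 rel C -0.1362 0.0076
(287.3, 45) rel TCP s,n 0.0903 -0.0107 rel C -0.1362 -0.0143
(259.5, 309) rel TCP s,n -0.0172 0.0005 rel C -0.2437 -0.0031
(226, 66.5) rel TCP s,n 0.087 0.0196 rel C -0.1394 0.016
(221.2, 2) rel TCP s,n 0.1199 0.0213 rel C -0.1066 0.0176
(287.5, 2) rel TCP s,n 0.1199 -0.0147 rel C -0.1066 -0.0184
(221.2, 20) rel TCP s,n 0.111 0.0215 rel C -0.1154 0.0179
(287.5, 20) rel TCP s,n 0.111 -0.0149 rel C -0.1154 -0.0186
(221.2, 35) rel TCP s,n 0.1035 0.0218 rel C -0.123 0.0182
(287.5, 35) rel TCP s,n 0.1035 -0.0151 rel C -0.123 -0.0187
```

Request:
jog_arm(
  increments=[
    {"x":0.0009,"y":0.011,"z":0,"turn":0},
    {"x":0.0018,"y":0.0222,"z":-0.01,"turn":0},
    {"x":0.0018,"y":0.0222,"z":-0.03,"turn":0},
    {"x":0.0018,"y":0.0222,"z":-0.045,"turn":0},
    {"x":0.0018,"y":0.0222,"z":-0.0495,"turn":0},
  ],
)

```text
clock: 26.7
tcp_pos: [0.5705, 0.0254, 0.0443]
tool_rot: [0.0, 0.993, -0.114, -0.001]
contact_force: [-0.5, 0.5, -1.6]
width: 0.0202
```

Request:
jog_arm(
  increments=[
    {"x":0,"y":0,"z":-0.0005,"turn":0},
    {"x":0,"y":0,"z":-0.001,"turn":0},
    {"x":0,"y":0,"z":-0.0015,"turn":0},
    {"x":0,"y":0,"z":-0.002,"turn":0},
    {"x":0,"y":0,"z":-0.002,"turn":0},
  ],
)

```text
clock: 27.32
tcp_pos: [0.5713, 0.0249, 0.0437]
tool_rot: [0.0, 0.993, -0.114, 0.0]
contact_force: [0.5, 0.3, -0.2]
width: 0.0203
```

Request:
jog_arm(
  increments=[
    {"x":0,"y":0,"z":-0.0003,"turn":0},
    {"x":0,"y":0,"z":-0.0006,"turn":0},
    {"x":0,"y":0,"z":-0.0009,"turn":0},
    {"x":0,"y":0,"z":-0.001,"turn":0},
    {"x":0,"y":0,"z":-0.001,"turn":0},
  ],
)

```text
clock: 27.95
tcp_pos: [0.5714, 0.0249, 0.0429]
tool_rot: [0.0, 0.993, -0.114, 0.0]
contact_force: [-1.9, -2.0, 5.6]
width: 0.0201
```

Request:
jog_arm(
  increments=[
    {"x":0.0009,"y":0.0039,"z":0,"turn":0},
    {"x":0.0018,"y":0.0078,"z":0,"turn":0},
    {"x":0.0027,"y":0.0117,"z":0,"turn":0},
    {"x":0.0036,"y":0.0156,"z":0,"turn":0},
    {"x":0.0041,"y":0.0175,"z":0,"turn":0},
  ],
)

```text
clock: 28.58
tcp_pos: [0.5758, 0.0411, 0.0431]
tool_rot: [0.001, 0.993, -0.115, 0.001]
contact_force: [-1.1, -6.2, 7.0]
width: 0.0201
```

```bash
cat > lid.py <<'E'
from meas import *
import sys
C=np.array([.618,.2238]); a=np.radians(76.84); e=np.array([np.cos(a),np.sin(a)]); n=np.array([-e[1],e[0]])
s=status.get_state(); q=s["tool_rot"]; t=s["tcp_pos"]
print("tcp",t.round(4),"toe s",((t[:2]-C)@e+.0921).round(4),"n",((t[:2]-C)@n).round(4),np.degrees(2*np.arctan2(q[2],q[1])).round(2),"F",s["contact_force"].round(1),"M",s["ft_torque"].round(2),s["width"])
X=[];img=None
for i in range(4):
    p,d,K,V,c=grab("wrist"); P=pts(d,K,V).reshape(-1,3)[d.ravel()>0]; X.append(P)
P=np.vstack(X); S=(P[:,:2]-C)@e; N=(P[:,:2]-C)@n; Z=P[:,2]
for nm,k in (("lug",(S>-.103)&(S<-.063)&(abs(N)<.014)),("lid",(np.hypot(S,N)<.055)),("ledge",(S>-.138)&(S<-.108)&(abs(N)>.0135)&(abs(N)<.0165)),):
    k&=(Z>.03)&(Z<.07); 
    if k.sum()<50: print(nm,k.sum()); continue
    for _ in range(3):
        A=np.c_[S[k],np.ones(k.sum())]; f=np.linalg.lstsq(A,Z[k],rcond=None)[0]; k=k&(abs(Z-f[0]*S-f[1])<.0025)
    print(nm,k.sum(),"slope",f[0].round(4),"median z",np.median(Z[k]).round(5),"z(-105)",(f[1]-.105*f[0]).round(5),"z(+60)",(f[1]+.06*f[0]).round(5))
save(sys.argv[1],p); np.savez(sys.argv[1][:-4]+".npz",p=p,d=d,K=K,V=V)
E
python3 lid.py p1.png
```

```text
tcp [0.5758 0.0411 0.0431] toe s -0.0954 n -0.0005 -13.19 F [-1.1 -6.2  7. ] M [-0.81  0.18 -0.02] 0.02008198352180145
lug 17903 slope 0.007 median z 0.05443 z(-105) 0.05435 z(+60) 0.05551
lid 0
ledge 3922 slope -0.0001 median z 0.03839 z(-105) 0.03839 z(+60) 0.03837
```

View pics/p1.png

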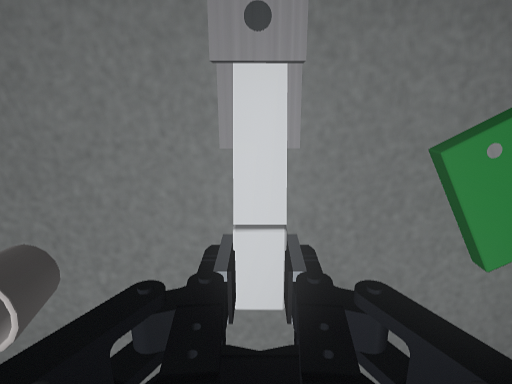

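Request:
jog_arm(
  increments=[
    {"x":0.0005,"y":0.002,"z":0,"turn":0},
    {"x":0.0009,"y":0.0039,"z":0,"turn":0},
    {"x":0.0014,"y":0.0058,"z":0,"turn":0},
    {"x":0.0018,"y":0.0078,"z":0,"turn":0},
    {"x":0.0018,"y":0.0078,"z":0,"turn":0},
  ],
)

```text
clock: 29.4
tcp_pos: [0.5777, 0.0486, 0.0432]
tool_rot: [0.001, 0.993, -0.115, 0.001]
contact_force: [-0.7, -5.7, 7.8]
width: 0.0201
```

```bash
python3 lid.py p2.png
```

```text
tcp [0.5777 0.0486 0.0432] toe s -0.0877 n -0.0007 -13.21 F [-0.7 -5.7  7.8] M [-0.84  0.21 -0.01] 0.020063899615965303
lug 24375 slope -0.0008 median z 0.05441 z(-105) 0.05443 z(+60) 0.0543
lid 0
ledge 3754 slope 0.0004 median z 0.03837 z(-105) 0.03837 z(+60) 0.03845
```

Request:
jog_arm(
  increments=[
    {"x":0.0004,"y":0.0015,"z":0,"turn":0},
    {"x":0.0007,"y":0.003,"z":0,"turn":0},
    {"x":0.0011,"y":0.0045,"z":0,"turn":0},
    {"x":0.0014,"y":0.0058,"z":0,"turn":0},
    {"x":0.0014,"y":0.0058,"z":0,"turn":0},
  ],
)

```text
clock: 30.22
tcp_pos: [0.5782, 0.0503, 0.0433]
tool_rot: [0.004, 0.993, -0.116, -0.0]
contact_force: [-3.6, -14.2, 13.9]
width: 0.0205
```

```bash
python3 lid.py p3.png
```

```text
tcp [0.5782 0.0503 0.0433] toe s -0.0859 n -0.0007 -13.37 F [ -3.6 -14.2  13.9] M [-2.64  0.87  0.06] 0.020493906867947956
lug 25947 slope -0.0015 median z 0.05447 z(-105) 0.05449 z(+60) 0.05425
lid 0
ledge 3730 slope 0.0013 median z 0.03837 z(-105) 0.0384 z(+60) 0.03861
```

Request:
jog_arm(
  increments=[
    {"x":0,"y":0,"z":0.0003,"turn":0},
    {"x":0,"y":0,"z":0.0006,"turn":0},
    {"x":0.0002,"y":0.001,"z":0.0006,"turn":0},
    {"x":0.0005,"y":0.002,"z":0.0006,"turn":0},
    {"x":0.0005,"y":0.002,"z":0.0006,"turn":0},
  ],
  newtons=110,
)

```text
clock: 31.05
tcp_pos: [0.5787, 0.0533, 0.0434]
tool_rot: [0.003, 0.993, -0.116, -0.0]
contact_force: [-2.7, -11.7, 9.3]
width: 0.0198
```

```bash
python3 lid.py p4.png
```

```text
tcp [0.5787 0.0533 0.0434] toe s -0.0829 n -0.0006 -13.33 F [ -2.7 -11.7   9.3] M [-2.14  0.52  0.02] 0.019776091635221652
lug 28394 slope -0.0067 median z 0.05514 z(-105) 0.05526 z(+60) 0.05416
lid 0
ledge 3638 slope 0.0016 median z 0.03837 z(-105) 0.03839 z(+60) 0.03865
```

Request:
jog_arm(
  increments=[
    {"x":0,"y":0,"z":0.0003,"turn":0},
    {"x":0.0003,"y":0.0013,"z":0.0004,"turn":0},
    {"x":0.0006,"y":0.0026,"z":0.0004,"turn":0},
    {"x":0.0009,"y":0.0039,"z":0.0004,"turn":0},
    {"x":0.0009,"y":0.0039,"z":0.0004,"turn":0},
  ],
)

```text
clock: 31.88
tcp_pos: [0.5796, 0.0583, 0.0435]
tool_rot: [0.002, 0.993, -0.116, -0.0]
contact_force: [-2.2, -10.0, 6.0]
width: 0.0197
```

```bash
python3 lid.py p5.png
```

```text
tcp [0.5796 0.0583 0.0435] toe s -0.0778 n -0.0003 -13.28 F [ -2.2 -10.    6. ] M [-1.65  0.36 -0.06] 0.019659867644636574
lug 32733 slope -0.014 median z 0.05624 z(-105) 0.05654 z(+60) 0.05422
lid 0
ledge 3519 slope 0.0002 median z 0.03839 z(-105) 0.03838 z(+60) 0.03842
```

Request:
jog_arm(
  increments=[
    {"x":0.0002,"y":0.001,"z":0,"turn":0},
    {"x":0.0005,"y":0.002,"z":0,"turn":0},
    {"x":0.0007,"y":0.003,"z":0,"turn":0},
    {"x":0.0009,"y":0.0039,"z":0,"turn":0},
    {"x":0.0009,"y":0.0039,"z":0,"turn":0},
  ],
)

```text
clock: 32.7
tcp_pos: [0.5804, 0.0621, 0.0435]
tool_rot: [0.002, 0.993, -0.116, -0.0]
contact_force: [-2.1, -8.5, 6.1]
width: 0.0196
```

```bash
python3 lid.py p6.png
```

```text
tcp [0.5804 0.0621 0.0435] toe s -0.0739 n -0.0002 -13.28 F [-2.1 -8.5  6.1] M [-1.72  0.25 -0.03] 0.019602096732920685
lug 35982 slope -0.0202 median z 0.05706 z(-105) 0.05751 z(+60) 0.05418
lid 0
ledge 3471 slope -0.0011 median z 0.03837 z(-105) 0.03834 z(+60) 0.03816
```

Request:
jog_arm(
  increments=[
    {"x":0,"y":0,"z":0,"turn":0},
    {"x":0,"y":0,"z":0,"turn":0},
    {"x":0,"y":0,"z":0,"turn":0},
    {"x":0,"y":0,"z":0,"turn":0},
    {"x":0,"y":0,"z":0,"turn":0},
  ],
)

```text
clock: 33.52
tcp_pos: [0.5804, 0.0621, 0.0435]
tool_rot: [0.002, 0.993, -0.116, -0.0]
contact_force: [-2.4, -9.4, 6.4]
width: 0.02
```

```bash
python3 lid.py p7.png
python3 - <<'E'
from meas import *
o=[]
for n,wins in (("top",[(270,185,330,235)]),("scene",[(180,180,240,230),(280,175,380,245)])):
    p,d,K,V,c=grab(n)
    for (a,b,x,y) in wins: o.append(cv2.resize(p[b:y,a:x],(390,290),interpolation=cv2.INTER_CUBIC))
    g=p.astype(int).sum(2)/3; q=np.load(n+".npz")["p"].astype(int)
    if n=="top":
        print("stack",rect(g<105,.045,K,V,(275,188,318,232))[:3])
        P=pts(d,K,V); print("stack z",np.median(P[205:216,290:302,2]))
        df=(abs(p.astype(int)-q).sum(2)>90).astype(np.uint8); nn,l,st,ce=cv2.connectedComponentsWithStats(df)
        print([(tuple(c.round()),s[4]) for s,c in zip(st[1:],ce[1:]) if s[4]>12])
o.append(cv2.resize(np.load("p7.npz")["p"],(390,290))); save("fin.png",np.vstack([np.hstack(o[:2]),np.hstack(o[2:])]))
E
```

```text
tcp [0.5804 0.0621 0.0435] toe s -0.0739 n -0.0003 -13.28 F [-2.4 -9.4  6.4] M [-1.72  0.32  0.01] 0.019987343984976525
lug 35973 slope -0.0194 median z 0.05706 z(-105) 0.0575 z(+60) 0.0543
lid 0
ledge 3463 slope -0.0004 median z 0.03839 z(-105) 0.03839 z(+60) 0.03832
stack ((461.4, -139.1), (157.6, 146.0), -0.27)
stack z 0.6822215049570266
[((np.float64(269.0), np.float64(230.0)), np.int32(8223)), ((np.float64(195.0), np.float64(167.0)), np.int32(376)), ((np.float64(349.0), np.float64(201.0)), np.int32(201)), ((np.float64(409.0), np.float64(331.0)), np.int32(14481)), ((np.float64(265.0), np.float64(320.0)), np.int32(191)), ((np.float64(278.0), np.float64(317.0)), np.int32(34)), ((np.float64(233.0), np.float64(344.0)), np.int32(42)), ((np.float64(247.0), np.float64(348.0)), np.int32(21)), ((np.float64(252.0), np.float64(376.0)), np.int32(243)), ((np.float64(258.0), np.float64(364.0)), np.int32(15))]
```

View pics/fin.png

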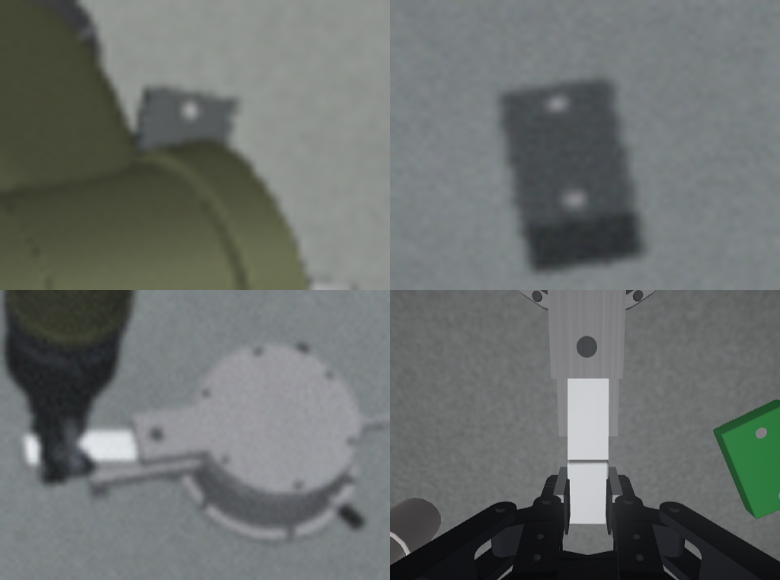

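The final view shows the stack as one flush block, the wedge under the lug and gripped, and the lid only slightly tilted. I'll hand the job in.

```bash
python3 -c "
from rig import manip; print(manip.close_job())"
```

```text
the job is handed in; nothing more can be done
None
```

The job is handed in at about 34 s on the robot's clock. Both weights are stacked on the third plate, and the wedge is still gripped and holding the lug about 3.1 mm up.

**Lid:** Wrist depth put the lug's end 3.1 mm above its shut height. It read the same (within 0.1 mm) before and after a 0.6 s hold. The far side reads within about 0.2 mm of its seated height. That far-side figure is extrapolated from the lug's slope, because the far edge was out of the camera's view.

**Wedge:** It pushed in with 6–15 N of horizontal force. The peak came with some downward press on the ledge, so I eased that off. The last reading was about 10 N sideways and 6 N down.

**Stack:** It was set down by feel at 9–19 N, and the scene camera shows the three plates flush. My numerical check of the stack from the top camera failed because the arm blocked the view. Squareness therefore rests on that picture and on the placing positions, which were good to about 1 mm.

**Other things on the bench:** Comparing top pictures before and after, only the moved items and the arm changed, apart from whatever the arm was hiding.

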